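# Push the solder reel through its swing gate

### The job

Two lanes of the pass-through station hold a reel of solder and a white flux dispenser. Push the reel of solder along the floor of its lane, without lifting it, through the swing gate and far enough into the bay behind that the gate springs fully shut after it. Leave the reel upright and keep the other lane's gate closed.

Things in the scene. Friction and masses are not known exactly. Their poses are not given: they have to be found in the camera images.
- reel_mid (a point): Centre, half-way up, of the reel of pale solder wire: upright cylinder, 57 mm diameter, 45 mm high, 0.25 to 0.5 kg. It stands loose in one of the two lanes (which one varies), 50 to 75 mm before the gate line, within 5 mm of the lane's middle. A white tapered flux dispenser, 50x58x54 mm, stands in the other lane.
- pass_station: Fixed open-topped aluminium two-lane station, 300x163 mm. Origin on the bench, on the gate line, mid-divider. x: push direction (to the robot's right), y: left when looking along x. Floor top 3 mm, wall tops 37 mm, posts 56 mm above bench. Left lane y = 2.5 to 76.5 mm, middle 39.5; right lane mirrored. Lanes open at x = -140 mm; bays behind the gates end at a wall, inner face x = 155 mm.
- gate_left (a joint): Grey swing gate of the left lane (station y > 0), 4 mm thick, 68 mm from its upright pin (x = 0, y = 73.5 mm, at the outer wall) to its free edge, 7 to 51 mm above bench. 0 rad = shut across the lane, grows to 1.55 as pushed open towards +x; opens only that way. A light spring (0.01 to 0.06 N m) shuts it once the reel's centre is 95 mm or more past the gate line.
- gate_right (a joint): Grey swing gate of the right lane (station y < 0), mirror image of gate_left: pin at station y = -73.5 mm, 0 rad = shut, grows to 1.55 as it opens towards station +x, same spring.
There are look-alikes about, which are no part of the job. Leave any red or yellow look-alike of the part that bears reel_mid alone.

How it is judged:
By the outcome, as a careful person would: the job done as asked, in the order asked, and still so for the second after the job is handed in, with the robot touching nothing.
It also fails if it takes over 38 s, if anything falls off the work surface, if the arm or the gripper's body presses on something with over 40 N, if the wrist force passes 120 N, or if a joint passes its speed limit or range.

### The arm

A 6-joint arm with a two-finger parallel gripper is mounted at the origin on a cart in front of the work surface, level with it; the furniture and walls round the work are solid. World frame = base frame: x ahead of the robot, y to its left, z up, the work surface at z = 0. Lengths are in mm, angles in rad, forces in N, time in s.
With the tool pointing down it reaches from about 275 to 1000 mm from the base axis. Payload 8.4 kg.
Tool frame: the origin (TCP) lies on the centre line of the jaws, within the pads' length; the fingertips stand r.tip_reach ahead of it and the grasp point (between the pads) lies 11 mm behind it (r.tip_reach is the distance from the TCP to the fingertips, in mm); z points along the fingers, y is the line along which they close (so a half turn about z gives the same grasp; the last joint's range is limited). The gripper opens to 85 mm and grips with 20 to 120 N. Pads are 22 mm wide; open, the fingers measure 114 mm over their backs; the gripper's body (76 mm by 85 mm) begins 54 mm behind the grasp point. The pads swing forward as they close: fully open they stand 13 mm farther back than shut.
Start: joints at [1.171, 0.353, 1.633, -0, 1.155, -0.002], TCP at [242.118, 576.2, 239.281] pointing down, gripper open.
Joint ranges: [-2.63, 2.63], [-0.92, 2.1], [0.06, 2.66], [-1.3, 4.44], [0, 2.69], [-3.02, 3.02]. Speed limits (rad/s): [2.22, 2.22, 2.79, 3.14, 3.14, 3.14].

### API

Orientations are given as [roll, pitch, yaw] about the fixed x, y, z axes, in that order (R = Rz(yaw) Ry(pitch) Rx(roll)).
In Python, from rig import r gives the robot as it stands.
- The arm moves only by the tool carry_out, never from a script. Its argument "targets" is a list of rows, each an object with "dp": the shift along the tool's x, y, z in mm, a list of three; "yaw": the turn about the tool's z in degrees. A call has 1 to 12 rows; each row is the pose to reach, as a shift and turn from the pose commanded when the call began, along the tool's axes at that moment; what a row does not reach only later rows make up. A row lasts 1/8 s, in which the tool goes at most 62.5 mm and 10.7 degrees, less where a joint would pass 70% of its speed; a pose out of reach is approached as far as the arm can. A call with a gripper value outside its range is refused whole. "fingers" is the opening, from -1 (shut) to 1 (fully open), so that 0 is half open, set as the call begins (left out, the last holds). The fingers move at their own pace and stop on an object; "grip_force" is the grip in N (left out, the last holds). Time passes only in rows, so rows that repeat a pose let the fingers close. It gives the time, the measured TCP pose, the force, the opening and the grip force at its end, in the units of the state.
- r.sense(): the state, without advancing time (a new reading comes with each control period).
- r.grab_frame(name): name is "scene" or "top"; returns the picture (400x640x3 uint8, red, green, blue); there is no depth.
- r.get_calibration(name): a dict with "fx", "fy", "cx", "cy" (pixels), "rvec" (rotation vector, rad) and "tvec" (3), from world to camera coordinates, as OpenCV has them. Camera axes: x right, y down, z forward; pixel columns grow to the right and rows downward; lengths in mm; the calibration is good to about 2 mm. A picture is of the moment at which its call begins. get_calibration takes no time and is no camera call.
- r.sign_off(): hands the job in; it is judged then, once.
The state is a dict: "clock": time; "qpos": joint angles; "qvel": joint speeds; "joint_efforts": joint torques, N m; "eef_pos": TCP position; "tcp_rot": TCP orientation; "contact_force": force on the tool from outside, world axes, zero at the start; "wrist_torque": the same for the moment, N m; "opening": opening from 0.0 (shut) to 1.0 (fully open); "grasp_force": force on a finger pad.
Only numpy, scipy, OpenCV 4.12 (cv2) and the standard library are available. Lean on these libraries where they do the work, as an engineer would, in place of code of your own. Each camera call takes 0.05 s, during which the arm holds its last target. There are 200 camera calls.

## Working session

There is one attempt and no reset: what is moved stays moved. The work goes in short steps, Python scripts to look and compute and a tool call to move; the robot and the scene stay as the last step left them, time stands still between calls to the robot, and variables do not carry over. Pictures are saved under pics/ and viewed, at most 10 in all, crops included, and the job is handed in when it is done.

Besides the shell and the picture viewer there is one more tool, called as name(argument=value, ...), one argument or row to a line, values as JSON. carry_out: Moves the arm, as the interface text tells. Its arguments: {"type":"object","properties":{"targets":{"type":"array","items":{"type":"object","properties":{"dp":{"type":"array","items":{"type":"number"}},"yaw":{"type":"number"}}}},"fingers":{"type":"number"},"grip_force":{"type":"number"}},"required":["targets"]}

```bash
mkdir -p pics; python3 - <<'E'
from rig import r
import cv2
for n in("scene","top"):
    cv2.imwrite(f"pics/{n}0.png",r.grab_frame(n)[:,:,::-1]); print(r.get_calibration(n))
print(r.sense(), r.tip_reach)
E
```

```text
{'fx': 427.0055271152435, 'fy': 427.0055271152435, 'cx': 310.3880360442213, 'cy': 192.0931261993998, 'rvec': array([ 2.16567551, -0.87790186,  0.41937045]), 'tvec': array([-160.86224656,  407.39622845,  481.18855144])}
{'fx': 393.82543894836397, 'fy': 393.82543894836397, 'cx': 319.74727196092516, 'cy': 188.79784635286617, 'rvec': array([ 2.15786555, -2.09500084,  0.19356862]), 'tvec': array([234.5391027 , 510.18650819, 799.93379555])}
{'clock': 0.1, 'qpos': array([ 1.17061554e+00,  3.53561626e-01,  1.63407887e+00, -5.77468151e-06,
        1.15519147e+00, -2.40357661e-03]), 'qvel': array([-2.18271492e-04,  4.40202164e-05,  8.01975748e-04,  1.03435912e-04,
        8.49913729e-04,  3.18704265e-04]), 'joint_efforts': array([-2.21499060e-03, -6.06356835e+01, -3.42814529e+01, -6.19712478e-05,
        3.95101481e-03, -5.07035395e-06]), 'eef_pos': array([241.94443391, 575.80980102, 238.6393505 ]), 'tcp_rot': array([-3.14035333e+00,  2.30139236e-06,  2.74381778e+00]), 'contact_force': array([ 0.66593802, -0.72754585, -0.31876201]), 'wrist_torque': array([0.00089865, 0.01131504, 0.03848557]), 'grasp_force': 0.0, 'opening': 1.0043112478385006} 8.0
```

View pics/scene0.png

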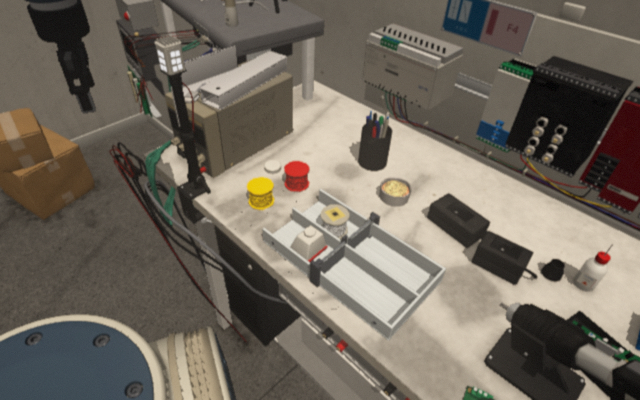

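View pics/top0.png

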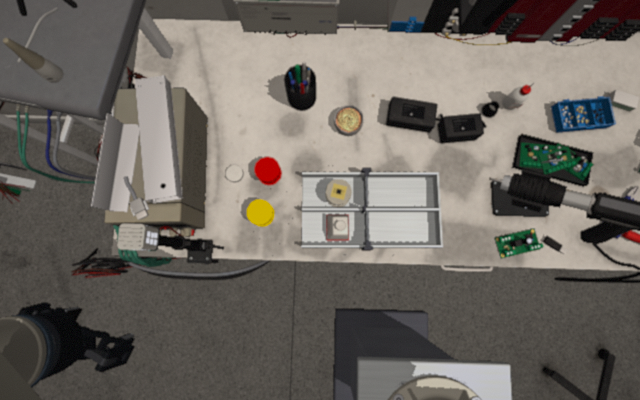

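The reel (about 339,191 in the top view) is in the far, left lane, and the dispenser (339,227) is in the near lane. The gate line is near column 366. I'll enlarge the station for a closer look.

```bash
cat > h.py <<'E'
import numpy as np,cv2
from rig import r
def ray(n,uv,z):
    c=r.get_calibration(n);R=cv2.Rodrigues(c["rvec"])[0];o=-R.T@c["tvec"]
    d=R.T@np.array([(uv[0]-c["cx"])/c["fx"],(uv[1]-c["cy"])/c["fy"],1]);return o+d*(z-o[2])/d[2]
def proj(n,p):
    c=r.get_calibration(n);K=np.array([[c["fx"],0,c["cx"]],[0,c["fy"],c["cy"]],[0,0,1]])
    return cv2.projectPoints(np.float64(p).reshape(-1,1,3),c["rvec"],c["tvec"],K,None)[0].reshape(-1,2)
E
python3 - <<'E'
from h import *
im=cv2.imread("pics/top0.png")[160:260,290:450]
cv2.imwrite("pics/c0.png",cv2.resize(im,None,fx=5,fy=5,interpolation=cv2.INTER_CUBIC))
E
```

```text
(no output)
```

View pics/c0.png

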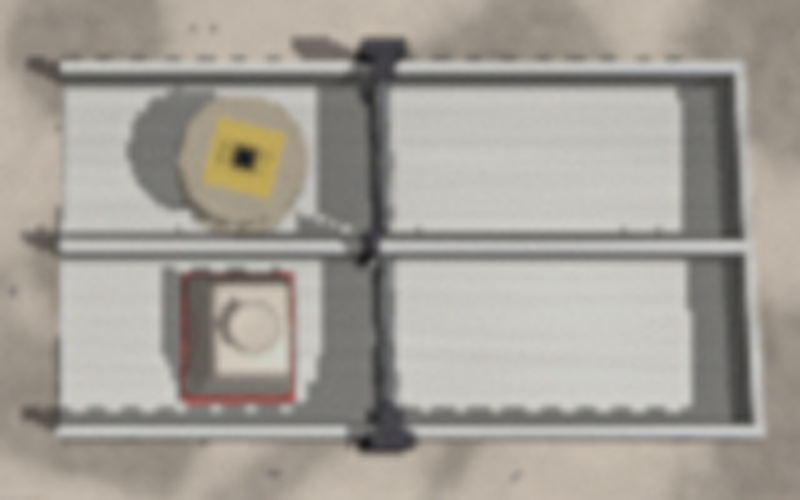

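In the crop, the reel's top disc is centred at (243,160), the upper wall runs from (60,68) to (742,68) and the lower wall from (57,431) to (763,431). The divider is at row 246.

```bash
python3 - <<'E'
from h import *
P=lambda x,y:((x+.5)/5-.5+290,(y+.5)/5-.5+160)
src=[(-140,79),(160,79),(160,-79),(-140,-79),(-140,0),(158,0)]
pix=[(60,68),(743,68),(763,431),(57,431),(58,246),(748,246)]
W=np.array([ray("top",P(*p),37)[:2] for p in pix]);S=np.float64(src)
print(W.round(1))
a=S-S.mean(0);b=W-W.mean(0);th=np.arctan2((a[:,0]*b[:,1]-a[:,1]*b[:,0]).sum(),(a*b).sum())
R=np.array([[np.cos(th),-np.sin(th)],[np.sin(th),np.cos(th)]]);t=W.mean(0)-R@S.mean(0)
print("th",np.degrees(th),"org",t,"res",(W-(S@R.T+t)).round(1).tolist())
toS=lambda p:R.T@(p[:2]-t)
c=ray("top",P(243,160),48);print("reel",c,toS(c))
print("gate top",toS(ray("top",P(377,170),51)),"dispenser base",toS(ray("top",P(238,338),20)))
print("scene proj", proj("scene",[[*(R@[sx,sy]+t),37] for sx,sy in src]).round(0).tolist(), proj("scene",[[*c[:2],48]]))
for s in[(-120,39.5),(-60,39.5),(70,39.5),(110,39.5)]:print(s,R@s+t)
# tool axes in world
from scipy.spatial.transform import Rotation as Ro
print(Ro.from_euler("xyz",r.sense()["tcp_rot"]).as_matrix().round(3))
E
```

```text
[[538.2 290.2]
 [547.1  -8.6]
 [389.8 -13.2]
 [381.  285.6]
 [459.8 288.1]
 [468.6  -8.8]]
th -88.30371932539842 org [463.78036738 148.54346912] res [[-0.4, -0.6], [-0.4, 0.4], [0.2, 0.5], [0.3, -0.6], [0.1, -0.4], [0.1, 0.6]]
reel [497.74701179 209.85588209  48.        ] [-60.28008607  35.76669037]
gate top [-3.3499683  30.92377029] dispenser base [-61.72844717 -37.97947837]
scene proj [[319.0, 189.0], [446.0, 269.0], [393.0, 327.0], [263.0, 227.0], [292.0, 207.0], [420.0, 296.0]] [[334.55698374 213.97448226]]
(-120, 39.5) [499.71089487 269.66013682]
(-60, 39.5) [501.48697635 209.68642979]
(70, 39.5) [505.33515291  79.7433979 ]
(110, 39.5) [506.51920723  39.76092655]
[[-0.922  0.387 -0.   ]
 [ 0.387  0.922 -0.001]
 [-0.    -0.001 -1.   ]]
```

```bash
cat >> h.py <<'E'
from scipy.spatial.transform import Rotation as Ro
th=np.radians(-88.30);RS=np.array([[np.cos(th),-np.sin(th)],[np.sin(th),np.cos(th)]]);T=np.array([463.8,148.5])
def go(sx,sy,z):
    s=r.sense();M=Ro.from_euler("xyz",s["tcp_rot"]).as_matrix()
    w=np.array([*(RS@[sx,sy]+T),z]);yd=M[:2,1];e=np.degrees(np.arctan2(yd[1],yd[0]))-1.7
    print("world",w.round(1),"dp",(M.T@(w-s["eef_pos"])).round(1),"yaw",(e+90)%180-90,"at S",(RS.T@(s["eef_pos"][:2]-T)).round(1),s["eef_pos"][2],s["clock"],s["opening"],s["contact_force"].round(1))
E
python3 -c "
from h import *
go(-118,37,150)"
```

```text
world [497.3 267.5 150. ] dp [-354.8 -185.2   88.9] yaw 65.50917838658938 at S [-433.7 -209.1] 238.63935049816834 0.1 1.0043112478385006 [ 0.7 -0.7 -0.3]
```

carry_out(
  targets=[
    {"dp": [-20,-42,0],"yaw": 0},
    {"dp": [-39,-85,0],"yaw": 0},
    {"dp": [-59,-127,0],"yaw": 8},
    {"dp": [-78,-170,0],"yaw": 16},
    {"dp": [-98,-212,0],"yaw": 24},
    {"dp": [-118,-254,0],"yaw": 32},
    {"dp": [-165,-240,20],"yaw": 40},
    {"dp": [-213,-227,40],"yaw": 48},
    {"dp": [-260,-213,60],"yaw": 56},
    {"dp": [-308,-199,75],"yaw": 65.5},
    {"dp": [-355,-185,89],"yaw": 65.5},
    {"dp": [-355,-185,89],"yaw": 65.5},
  ],
  fingers=-0.43,
)

```text
clock: 1.6
eef_pos: [500.0, 267.3, 148.7]
tcp_rot: [-3.141, 0.001, 1.598]
contact_force: [-2.0, -0.2, 0.4]
opening: 0.287
grasp_force: 0.0
```

```bash
python3 - <<'E'
from h import *
go(-118,37,30); print(r.sense()["qpos"].round(2), r.tip_reach)
cv2.imwrite("pics/s1.png",r.grab_frame("scene")[:,:,::-1])
E
```

```text
world [497.3 267.5  30. ] dp [  0.4  -2.6 118.7] yaw -0.11880122371078983 at S [-117.6   39.7] 148.68774092309025 1.6 0.2870485661535816 [-2.  -0.2  0.4]
[ 0.49  0.37  1.84 -0.    0.94  0.46] 8.0
```

View pics/s1.png

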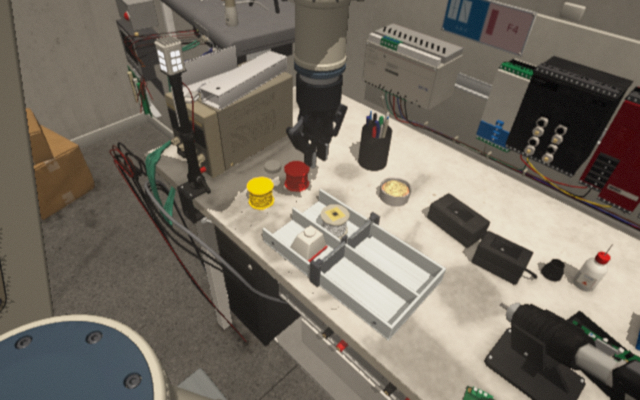

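The fingers, with tips at about (312,168), are above the mouth of the far lane, clear of the red reel at (296,176). Descending.

carry_out(
  targets=[
    {"dp": [0,-2.5,30]},
    {"dp": [0,-2.5,60]},
    {"dp": [0,-2.5,80]},
    {"dp": [0,-2.5,92]},
    {"dp": [0,-2.5,92]},
  ],
)

```text
schema error: expected keys dp, yaw
```

```bash
python3 - <<'E'
from h import *
go(-118,37,30)
a=r.grab_frame("scene")[130:270,230:410];b=r.grab_frame("top")[150:260,250:430]
cv2.imwrite("pics/s2.png",np.vstack([cv2.resize(x[:,:,::-1],None,fx=2.2,fy=2.2,interpolation=3) for x in(a,b)]))
s=r.sense()["eef_pos"];print(proj("scene",[s-[0,0,8]]), proj("top",[s-[0,0,8]]))
E
```

```text
world [497.3 267.5  30. ] dp [  0.3  -0.7 119.1] yaw -0.08934226478315566 at S [-117.8   37.9] 149.09699537819625 1.65 0.2833794226592259 [0.1 0.4 0.5]
[[314.23361443 162.14289372]] [[310.16724684 182.64838836]]
```

View pics/s2.png

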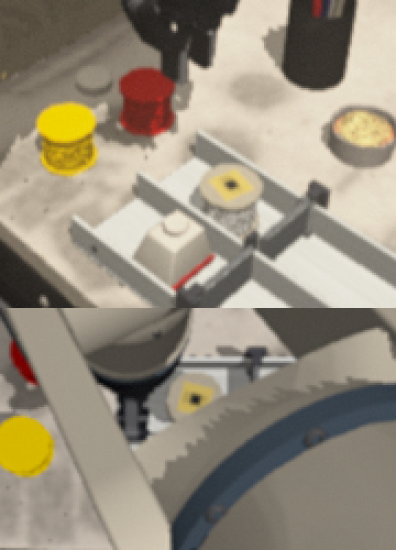

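The move was refused because yaw was missing. The picture shows the fingers still hovering at the lane mouth, with the reel upright at crop (230,190).

carry_out(
  targets=[
    {"dp": [0,0,30],"yaw": 0},
    {"dp": [0,0,60],"yaw": 0},
    {"dp": [0,0,80],"yaw": 0},
    {"dp": [0,0,95],"yaw": 0},
    {"dp": [0,0,95],"yaw": 0},
  ],
)

```text
clock: 2.38
eef_pos: [496.7, 268.1, 54.9]
tcp_rot: [-3.14, 0.001, 1.601]
contact_force: [-0.7, 0.3, 0.6]
opening: 0.285
grasp_force: 0.0
```

```bash
python3 - <<'E'
from h import *
go(-118,37,30)
a=r.grab_frame("scene")[130:270,230:410]
cv2.imwrite("pics/s3.png",np.vstack([cv2.resize(x[:,:,::-1],None,fx=4,fy=4,interpolation=3) for x in(a,)]))
E
```

```text
world [497.3 267.5  30. ] dp [-0.5  0.6 24.9] yaw 0.047640156094459485 at S [-118.6   36.4] 54.86575676489637 2.375 0.28488376258291914 [-0.7  0.3  0.6]
```

View pics/s3.png

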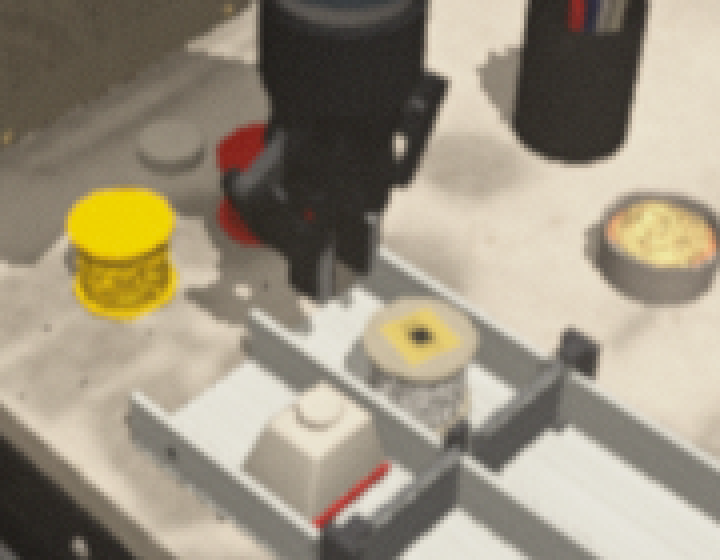

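The fingers are in the lane behind the reel (crop 330,290), with clearance to the reel at (420,390). Lowering the rest of the way.

carry_out(
  targets=[
    {"dp": [0,0.5,15],"yaw": 0},
    {"dp": [0,0.5,25],"yaw": 0},
    {"dp": [0,0.5,31],"yaw": 0},
    {"dp": [0,0.5,31],"yaw": 0},
  ],
)

```text
clock: 2.92
eef_pos: [497.9, 267.9, 23.6]
tcp_rot: [-3.141, 0.001, 1.601]
contact_force: [-0.6, 0.4, -0.2]
opening: 0.282
grasp_force: 0.0
```

carry_out(
  targets=[
    {"dp": [-8,0,0],"yaw": 0},
    {"dp": [-15,0,0],"yaw": 0},
    {"dp": [-21,0,0],"yaw": 0},
    {"dp": [-27,0,0],"yaw": 0},
    {"dp": [-33,0,0],"yaw": 0},
    {"dp": [-39,0,0],"yaw": 0},
    {"dp": [-45,0,0],"yaw": 0},
    {"dp": [-51,0,0],"yaw": 0},
    {"dp": [-57,0,0],"yaw": 0},
    {"dp": [-63,0,0],"yaw": 0},
    {"dp": [-69,0,0],"yaw": 0},
    {"dp": [-75,0,0],"yaw": 0},
  ],
)

```text
clock: 4.42
eef_pos: [500.5, 193.0, 24.4]
tcp_rot: [3.142, -0.0, 1.601]
contact_force: [-1.5, 4.9, 3.4]
opening: 0.285
grasp_force: 2.5
```

```bash
python3 - <<'E'
from h import *
go(70,37,23)
a=r.grab_frame("scene")[150:290,260:440]
cv2.imwrite("pics/s4.png",np.vstack([cv2.resize(x[:,:,::-1],None,fx=4,fy=4,interpolation=3) for x in(a,)]))
E
```

```text
world [502.9  79.6  23. ] dp [-113.4   -1.     1.3] yaw 0.005456669167230643 at S [-43.4  38. ] 24.35267968232426 4.425 0.2845752790355842 [-1.5  4.9  3.4]
```

View pics/s4.png

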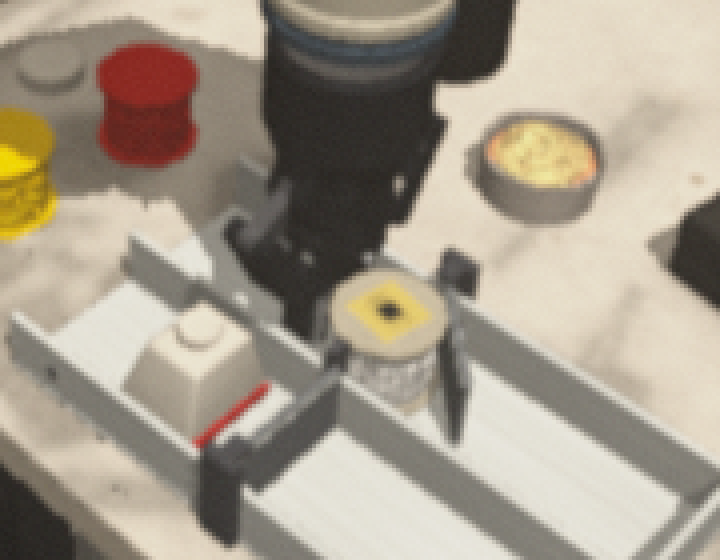

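The reel (crop 390,340) is upright and cradled by the fingers. Its gate is swinging open (460,380) and the other gate is still shut (290,430). I'll check knuckle clearance over the divider post and right gate before going on.

```bash
python3 - <<'E'
from h import *
for sy in(-10,-20,-30):
  for z in(60,75,90,105):print(sy,z,((proj("scene",[[*(RS@[-43,sy]+T),z]])[0]-[260,150])*4).round())
print(((proj("scene",[[*(RS@[-43,18]+T),16]])[0]-[260,150])*4).round())
E
```

```text
-10 60 [262. 306.]
-10 75 [264. 283.]
-10 90 [265. 259.]
-10 105 [267. 235.]
-20 60 [248. 317.]
-20 75 [249. 294.]
-20 90 [250. 271.]
-20 105 [252. 247.]
-30 60 [233. 329.]
-30 75 [234. 306.]
-30 90 [235. 282.]
-30 105 [236. 258.]
[297. 339.]
```

carry_out(
  targets=[
    {"dp": [-6,0,0],"yaw": 0},
    {"dp": [-12,0,0],"yaw": 0},
    {"dp": [-18,0,0],"yaw": 0},
    {"dp": [-24,0,0],"yaw": 0},
    {"dp": [-30,0,0],"yaw": 0},
    {"dp": [-36,0,0],"yaw": 0},
    {"dp": [-42,0,0],"yaw": 0},
    {"dp": [-48,0,0],"yaw": 0},
    {"dp": [-54,0,0],"yaw": 0},
    {"dp": [-60,0,0],"yaw": 0},
  ],
)

```text
clock: 5.72
eef_pos: [502.2, 132.7, 24.2]
tcp_rot: [-3.141, 0.0, 1.601]
contact_force: [-1.8, 3.0, 1.6]
opening: 0.288
grasp_force: 1.8
```

carry_out(
  targets=[
    {"dp": [-6,0,0],"yaw": 0},
    {"dp": [-12,0,0],"yaw": 0},
    {"dp": [-18,0,0],"yaw": 0},
    {"dp": [-24,0,0],"yaw": 0},
    {"dp": [-30,0,0],"yaw": 0},
    {"dp": [-36,0,0],"yaw": 0},
    {"dp": [-42,0,0],"yaw": 0},
    {"dp": [-47,0,0],"yaw": 0},
    {"dp": [-51,0,0],"yaw": 0},
    {"dp": [-54,0,0],"yaw": 0},
    {"dp": [-54,0,0],"yaw": 0},
  ],
)

```text
clock: 7.1
eef_pos: [503.7, 78.8, 24.2]
tcp_rot: [-3.141, 0.0, 1.601]
contact_force: [-1.3, -0.9, 0.0]
opening: 0.283
grasp_force: 0.4
```

```bash
python3 - <<'E'
from h import *
go(70,37,23)
a=r.grab_frame("scene")[150:340,260:460]
cv2.imwrite("pics/s5.png",cv2.resize(a[:,:,::-1],None,fx=3,fy=3,interpolation=3))
E
```

```text
world [502.9  79.6  23. ] dp [ 0.8 -0.9  1.2] yaw 0.00406954450197361 at S [70.8 37.9] 24.20978210191894 7.1 0.2830222360874155 [-1.3 -0.9  0. ]
```

View pics/s5.png

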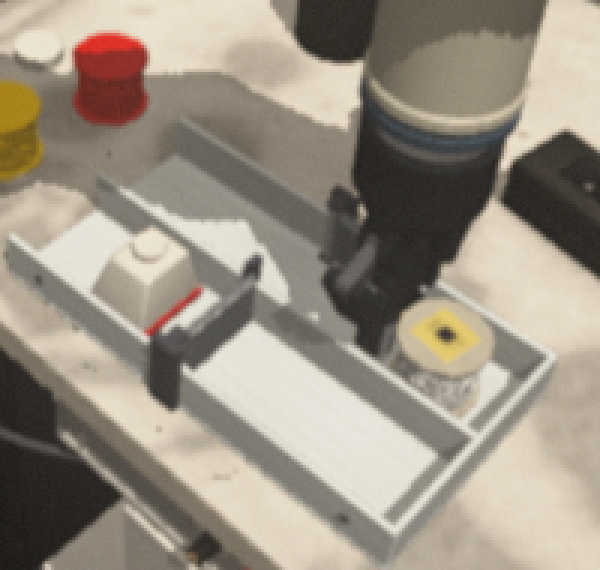

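The reel (crop 447,333) is upright in the bay with room to the end wall. Backing off 2 mm, then lifting out.

carry_out(
  targets=[
    {"dp": [2,0,0],"yaw": 0},
    {"dp": [2,0,-10],"yaw": 0},
    {"dp": [2,0,-25],"yaw": 0},
    {"dp": [2,0,-45],"yaw": 0},
    {"dp": [2,0,-75],"yaw": 0},
    {"dp": [2,0,-110],"yaw": 0},
    {"dp": [2,0,-150],"yaw": 0},
    {"dp": [2,0,-190],"yaw": 0},
    {"dp": [2,0,-220],"yaw": 0},
    {"dp": [2,0,-220],"yaw": 0},
    {"dp": [2,0,-220],"yaw": 0},
    {"dp": [2,0,-220],"yaw": 0},
  ],
)

```text
clock: 8.65
eef_pos: [503.1, 81.1, 243.4]
tcp_rot: [-3.14, 0.0, 1.601]
contact_force: [-0.0, -0.1, -0.3]
opening: 0.29
grasp_force: 0.0
```

```bash
python3 - <<'E'
from h import *
go(70,37,240)
a=r.grab_frame("scene")[150:340,260:460]
cv2.imwrite("pics/s6.png",cv2.resize(a[:,:,::-1],None,fx=3,fy=3,interpolation=3))
print(RS.T@(ray("scene",(447/3+260,333/3+150),48)[:2]-T))
E
```

```text
world [502.9  79.6 240. ] dp [-1.5 -0.3  3.4] yaw 0.009057936359340601 at S [68.5 37.3] 243.37016720163706 8.65 0.29000338992272223 [-0.  -0.1 -0.3]
[108.06920581  39.72159405]
```

View pics/s6.png

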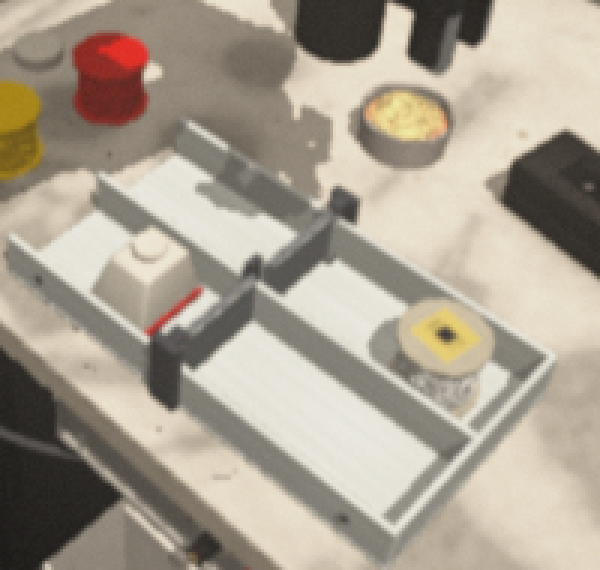

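Both gates are shut: the left one at crop (300,250), the right one at (220,325). The reel stands upright at station x ≈ 108 mm, and the arm is clear.

```bash
python3 -c "
from rig import r
print(r.sign_off())"
```

```text
the job is handed in; nothing more can be done
None
```

The reel was pushed through the left gate and stands upright in the bay about 108 mm past the gate line; in the last picture both gates were shut and the arm was clear, and I handed the job in at about 8.7 s.

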